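# Slide the cutting board into its bench rails and close the gate

### The arm

A 6-joint arm with a two-finger parallel gripper is mounted at the origin on the work surface. World frame = base frame: x ahead of the robot, y to its left, z up, the work surface at z = 0. Lengths are in m, angles in rad, forces in N, time in s.
With the tool pointing down it reaches from about 0.275 to 0.875 m from the base axis. Payload 12.5 kg.
Tool frame: the origin (TCP) lies between the finger pads; the fingertips stand 11 mm ahead of it and the grasp point (between the pads) lies 8 mm behind it (tip_extent is the distance from the TCP to the fingertips, in m); y points along the fingers, z is the direction in which the jaws open and shut, and the axes are right-handed (so a half turn about y gives the same grasp; the last joint's range is limited). The gripper opens to 85 mm and grips with 20 to 120 N. Pads are 22 mm wide; open, the fingers measure 114 mm over their backs; the gripper's body (76 mm by 85 mm) begins 54 mm behind the grasp point. The pads swing forward as they close: fully open they stand 13 mm farther back than shut.
Start: joints at [-1.4, 0.351, 1.652, -0, 1.139, -0.085], TCP at [0.139, -0.532, 0.213] pointing down, gripper open.
Joint ranges: [-2.75, 2.75], [-0.79, 2.1], [0.01, 2.65], [-1.57, 4.71], [0.07, 3.14], [-2.87, 2.87]. Speed limits (rad/s): [2.22, 2.22, 2.79, 3.14, 3.14, 3.14].

### API

Orientations are given as a unit quaternion [x, y, z, w].
In Python, from station import * gives the robot as it stands. The module is installed in compiled form; this text tells all that it offers. Calls block until the motion is done:
- movep(position, orientation): joint-space move of the TCP to a pose.
- move_straight(position, attitude=None, feed=0.15, guard=None): straight line of the TCP; attitude=None keeps the orientation; feed is the mean speed in m/s. With guard (N) it stops when the force on the tool has changed by that much, and returns True; else False.
- goto_joints(angles): joint-space move.
- ungrasp() and close_gripper(squeeze=None): open the fingers fully, or close them until they stop; squeeze is the grip in N (None keeps the last).
- pause(seconds).
- inverse_kinematics(position, orientation): joint angles nearest the present ones, or None.
- read_state(): the state.
- grab_frame(name): name is "side" or "top" or "wrist"; returns a dict with "frame" (400x640x3 uint8, blue, green, red), "intrinsics" (3x3 intrinsics, pixels), "eye" and "orientation" of the camera in the world; the wrist camera has in their place "mount" (4x4, takes a point from camera to tool coordinates, whose origin is the TCP and whose axes are the tool frame's). Camera axes: x right, y up, looking along -z (the intrinsics and any distortion apply to the point x, -y, -z); pixel columns grow to the right and rows downward; lengths in m; the calibration is good to about 2 mm. The wrist camera is an equidistant fisheye: a pixel r from the principal point sees the ray r / f radians off the axis. A picture is of the moment at which its call begins: read the wrist's pose just before it. There is no depth.
A pose or a line that the arm cannot do raises IKError and nothing moves.
- hand_in(): hands the job in, once; it reports no verdict.
The state is a dict: "time_s": time; "joints": joint angles; "dq": joint speeds; "joint_efforts": joint torques, N m; "ee_pos": TCP position; "eef_rot": TCP orientation; "wrist_force": force on the tool from outside, world axes, zero at the start; "torque": the same for the moment, N m; "width": opening from 0.0 (shut) to 1.0 (fully open).
Only numpy, scipy, OpenCV 4.12 (cv2) and the standard library are available. Lean on these libraries where they do the work, as an engineer would, in place of code of your own. Each camera call takes 0.05 s, during which the arm holds its last target. There are 200 camera calls.

### The job

Line up the loose white cutting board with the open mouth of the lipped steel rails on the bench and slide it in under the lips until it is fully home against the back stop. Then swing the small steel gate fully shut across the mouth so the board cannot slide out. Leave the bottle, can, pan and knife where they are.

Things in the scene. Friction and masses are not known exactly. Their poses are not given: they have to be found in the camera images.
- board: Plain white plastic cutting board, 110 mm (its x) by 160 mm (its y) by 18 mm thick, about 0.3 kg, lying flat and loose on the bench near the mouth of the rails. Origin: centre of its underside. It is too wide to grasp; push it by its edges. It goes in lengthwise, its y axis along the rails' y axis (either end first).
- dock: Pair of dark steel rails fixed to the bench, 127 mm wide over all. Origin: on the bench, midway between them; y axis along the rails towards the open mouth, x across to the gate's hinge side, z up. Inner walls at x = +-57.5 mm (2.5 mm play each side of the board), 22 mm high, from y = -91 to +65 mm; beyond, they flare out to x = +-64.5, y = 82 mm. The bench is the floor.
- lip_mid (a point): Point midway between the two rail lips, above the dock's origin at lip height. The lips, at z = 21 to 25 mm, reach inwards to x = +-47.5 mm of the dock's frame from y = -91 to +65 mm (none on the flares), so the board can enter only from the mouth.
- stop (a point): Middle of the back stop's inner face: on the bench, x = 0, y = -85 mm of the dock's frame; the stop is 25 mm high. With the board fully home against it, the board's origin is at x = 0, y = -5 mm and its tail edge at y = +75 mm of the dock's frame.
- gate_hinge (a point): Upright hinge axis of the gate, fixed on the rails at x = 85, y = 87 mm of the dock's frame, 14 mm above the bench; the pin's top is at 34 mm.
- gate (a joint): Angle of the gate, rad: 0 = shut, its bar pointing along -x of the dock's frame across the mouth, behind the board; 1.57 = bar pointing along +y, away from the mouth; stop at 2.1. Shutting turns it anticlockwise seen from above. It is stiff (friction about 0.04 N m) and stays where it is left. Bar 80 mm long from the hinge, 10 mm thick, from 6 to 24 mm above the bench. It shuts only if the board is nearly home.
- gate_post (a point): Top centre of the black upright finger post on the gate, 14 mm across, 72 mm from the hinge axis, top 44 mm above the bench.
- sauce: Yellow squeeze bottle, 60 mm across, 190 mm tall; bystander. Origin: centre of its foot.
- can: Tin can, 74 mm across, 100 mm tall; bystander. Origin: centre of its foot.
- pan: Small open steel pan, 110 by 176 by 65 mm; bystander. Origin: centre of its underside.
- knife: Small knife with yellow handle, 210 mm long along its x, 14 mm high; bystander. Origin: underside, near its middle.
Mind the look-alikes: they are no part of the job. There is more than one size of the board; the job needs the middle-sized.

How it is judged:
By the outcome, as a careful person would: the job done as asked, in the order asked, and still so for the second after the job is handed in, with the robot touching nothing.
It also fails if it takes over 72 s, if anything falls off the work surface, if the arm or the gripper's body presses on something with over 40 N, if the wrist force passes 120 N, or if a joint passes its speed limit or range.

## Working session

There is one attempt and no reset: what is moved stays moved. The work goes in short steps, each a Python script; the robot and the scene stay as the last script left them, time stands still between calls to the robot, and variables do not carry over. Pictures are saved under pics/ and viewed, about 8 in all and at most 12, crops included, and the job is handed in when it is done.

```bash
mkdir -p pics
cat > h.py <<'E'
from station import *
import numpy as np, cv2
from scipy.spatial.transform import Rotation as R
def cam(n): 
    f=grab_frame(n); return f
def pix2w(f,u,v,z):
    K=np.array(f["intrinsics"]);d=np.array([(u-K[0,2])/K[0,0],-(v-K[1,2])/K[1,1],-1.])
    d=R.from_quat(f["orientation"]).apply(d) if np.size(f["orientation"])==4 else np.array(f["orientation"])@d
    e=np.array(f["eye"]);return e+d*(z-e[2])/d[2]
def w2pix(f,p):
    K=np.array(f["intrinsics"]);Rm=R.from_quat(f["orientation"]) if np.size(f["orientation"])==4 else R.from_matrix(f["orientation"])
    c=Rm.inv().apply(np.array(p)-np.array(f["eye"]));return K[0,0]*c[0]/-c[2]+K[0,2],K[1,1]*-c[1]/-c[2]+K[1,2]
E
python3 - <<'E'
from h import *
for n in("top","side"):
    f=cam(n);cv2.imwrite(f"pics/{n}0.png",f["frame"]);print(n,f["eye"],f["orientation"],f["intrinsics"],[k for k in f])
s=read_state();print(s)
E
```

```text
top [0.2373346  0.00636842 1.61493859] [-0.06366468  0.05148565  0.71176132 -0.69763304] [[464.87822404   0.         318.90466894]
 [  0.         464.87822404 193.92772213]
 [  0.           0.           1.        ]] ['frame', 'intrinsics', 'eye', 'orientation']
side [0.15081593 0.89406107 1.07247241] [-0.07122098  0.35613836  0.91326867 -0.18448136] [[462.91822021   0.         323.75440409]
 [  0.         462.91822021 198.97562389]
 [  0.           0.           1.        ]] ['frame', 'intrinsics', 'eye', 'orientation']
{'time_s': 0.1, 'joints': array([-1.39960245e+00,  3.51204617e-01,  1.65236505e+00,  1.86333793e-06,
        1.13911001e+00, -8.46232589e-02]), 'dq': array([-1.73884698e-03, -1.49649839e-03, -2.72786877e-03,  1.95845229e-03,
       -8.59471982e-04,  5.77321654e-05]), 'joint_efforts': array([ 1.85699973e-03, -5.06831360e+01, -2.91877466e+01,  5.30309535e-06,
        2.66758325e-03,  3.55494910e-05]), 'ee_pos': array([ 0.13912737, -0.53177813,  0.21279819]), 'eef_rot': array([-0.09021434,  0.70171424, -0.70094626,  0.09018228]), 'wrist_force': array([-0.79970152,  0.40886629,  0.05974741]), 'torque': array([ 0.00309083, -0.006023  ,  0.06123085]), 'width': 1.0017094533695035}
```

View pics/top0.png

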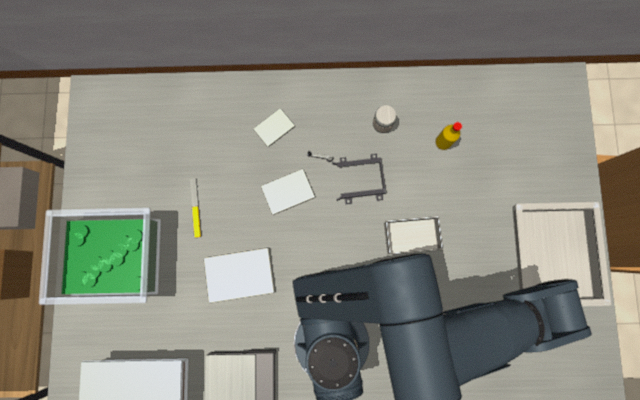

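View pics/side0.png

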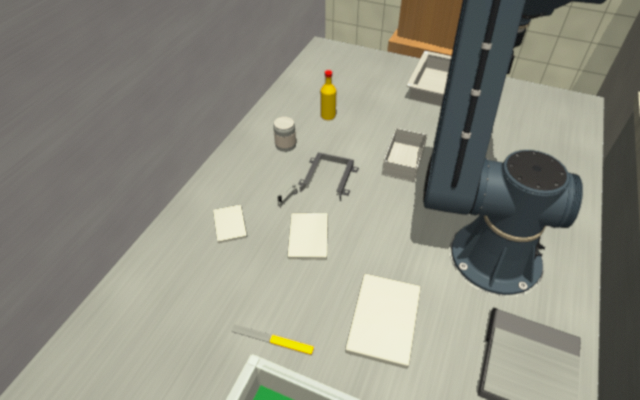

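Candidates for the board are the small one at (274,127), the middle one at (288,191) and the large one at (239,275), with the pan's floor at (413,236) also white. I pick (288,191), which is about 46x32 px, or 160x110 mm. The rails are at (362,178) with the mouth facing left, and the gate is open at (323,157). A close crop will check this.

Run:
```python
import cv2
a=cv2.imread("pics/top0.png")[135:225,250:400];cv2.imwrite("pics/crop.png",cv2.resize(a,None,fx=5.33333,fy=5.33333,interpolation=cv2.INTER_CUBIC))
a=cv2.imread("pics/side0.png")[140:270,240:370];cv2.imwrite("pics/crops.png",cv2.resize(a,(598,598),interpolation=cv2.INTER_CUBIC))
```

```text
(no output)
```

View pics/crop.png

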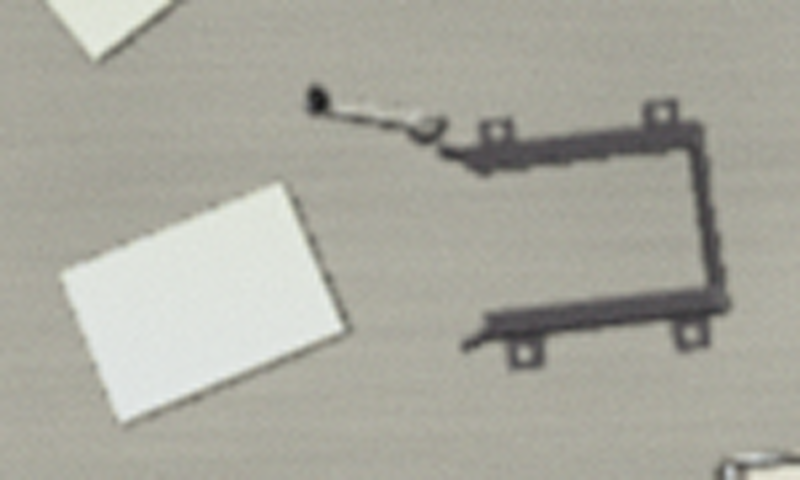

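```bash
cat > fit.py <<'E'
from h import *
from scipy.optimize import least_squares
def T(p,q): 
    c,s=np.cos(p[2]),np.sin(p[2]);q=np.asarray(q,float)
    return np.c_[p[0]+c*q[:,0]-s*q[:,1],p[1]+s*q[:,0]+c*q[:,1],q[:,2]]
def fit(f,px,q,x0):
    r=lambda p:(np.array([w2pix(f,w) for w in T(p,q)])-px).ravel()
    o=least_squares(r,x0,loss='soft_l1');return o.x,r(o.x).reshape(-1,2)
bq=np.array([[55,80,18],[55,-80,18],[-55,-80,18],[-55,80,18]])/1e3
dq=np.array([[63.5,-91,25],[-63.5,-91,25],[47.5,65,25],[-47.5,65,25],[64.5,82,22],[-64.5,82,22],[85,87,34]])/1e3
E
python3 - <<'E'
from fit import *
np.set_printoptions(precision=4,suppress=True)
f=cam("top")
p=lambda a:np.array(a)/5.33333+[250-.4,135-.4]
b,r=fit(f,p([(62,273),(285,182),(347,331),(122,424)]),bq,[.6,.1,.0]);print(b,np.degrees(b[2]),r)
d,r=fit(f,p([(700,125),(728,308),(488,172),(487,315),(440,152),(463,348),(432,123)]),dq,[.6,-.1,.0]);print(d,np.degrees(d[2]),r)
po=pix2w(f,*p((317,97)),.044);print(po);h=T(d,[[.085,.087,.034]])[0];print(h,np.linalg.norm(po[:2]-h[:2]))
np.savez("est.npz",b=b,d=d,po=po)
# other objects
for n,c in dict(can=(386,125),sauce=(447,140),panTL=(386,220),small=(294,126),k=(196,180)).items(): print(n,pix2w(f,*c,0.0))
w=read_state();print(R.from_quat(w["eef_rot"]).as_matrix());g=cam("wrist");print(g["mount"],g["intrinsics"])
E
```

```text
[0.5122 0.1397 0.3741] 21.431582143172655 [[-0.3846 -0.1776]
 [ 0.096  -0.3855]
 [ 0.3971  0.1952]
 [-0.1087  0.3404]]
[ 0.5513 -0.1053  0.0964] 5.5238621067456695 [[ 0.5289 -0.4103]
 [ 0.2951  0.7977]
 [-3.4039  0.3847]
 [ 0.1092  0.1926]
 [ 0.1791  0.1829]
 [ 0.3112 -0.4752]
 [-0.4113 -0.6852]]
[0.6417 0.0627 0.044 ]
[ 0.6275 -0.0105  0.034 ] 0.07463784871466989
can [ 0.7494 -0.2143  0.    ]
sauce [ 0.6885 -0.4291  0.    ]
panTL [ 0.4063 -0.1999  0.    ]
small [0.7538 0.1171 0.    ]
k [0.5629 0.468  0.    ]
[[-0.9675 -0.0002  0.253 ]
 [-0.253   0.0009 -0.9675]
 [-0.0001 -1.     -0.0009]]
[[-0.0001 -0.9583 -0.2859 -0.0741]
 [ 0.0004  0.2859 -0.9583 -0.161 ]
 [ 1.     -0.0002  0.0004  0.0002]
 [ 0.      0.      0.      1.    ]] [[309.7069   0.     319.939 ]
 [  0.     309.7069 203.3562]
 [  0.       0.       1.    ]]
```

```bash
cat >> fit.py <<'E'
def Q(yaw): # tool x at world yaw, y down
    c,s=np.cos(yaw),np.sin(yaw);x=np.array([c,s,0]);y=np.array([0,0,-1.]);return R.from_matrix(np.c_[x,y,np.cross(x,y)]).as_quat()
def D(d,x,y,z): return T(d,[[x,y,z]])[0]
def wsnap(name):
    s=read_state();f=cam("wrist");cv2.imwrite(f"pics/{name}.png",f["frame"])
    np.savez(f"pics/{name}.npz",K=f["intrinsics"],M=f["mount"],p=s["ee_pos"],q=s["eef_rot"])
class W:
    def __init__(s,name):
        a=np.load(f"pics/{name}.npz");s.K=a["K"];M=a["M"];Rt=R.from_quat(a["q"]).as_matrix()
        s.Rc=Rt@M[:3,:3];s.e=a["p"]+Rt@M[:3,3]
    def proj(s,p):
        c=s.Rc.T@(np.array(p)-s.e);v=np.array([c[0],-c[1]]);n=np.linalg.norm(v);th=np.arctan2(n,-c[2])
        return s.K[0,0]*th*v/n+s.K[:2,2]
    def fit(s,px,q,x0):
        r=lambda p:(np.array([s.proj(w) for w in T(p,q)])-px).ravel()
        o=least_squares(r,x0,loss='soft_l1');return o.x,r(o.x).reshape(-1,2)
E
python3 - <<'E'
from fit import *
e=np.load("est.npz");d=e["d"]
for yaw in (d[2],d[2]+np.pi,d[2]-np.pi/2,d[2]+np.pi/2):
    print(yaw,inverse_kinematics([.48,.04,.25],Q(yaw)))
movep([.48,.03,.27],Q(d[2]));wsnap("w1");print(read_state()["time_s"],read_state()["joints"])
a=cv2.imread("pics/w1.png");cv2.imwrite("pics/w1c.png",cv2.resize(a,(800,500),interpolation=cv2.INTER_CUBIC))
E
```

```text
0.0964095811888624 [-1.35497310e-02  1.86311286e-01  1.77596615e+00 -4.44089210e-16
  1.17931522e+00 -1.68075564e+00]
3.2380022347786555 [-0.01354973  0.18631129  1.77596615  0.          1.17931522  1.46083701]
-1.4743867456060342 [-0.01354973  0.18631129  1.77596615  0.          1.17931522 -0.10995931]
1.667205907983759 None
2.6 [-3.55599865e-02  1.66064499e-01  1.74994939e+00 -8.66405833e-05
  1.22564938e+00 -1.70134947e+00]
```

View pics/w1c.png

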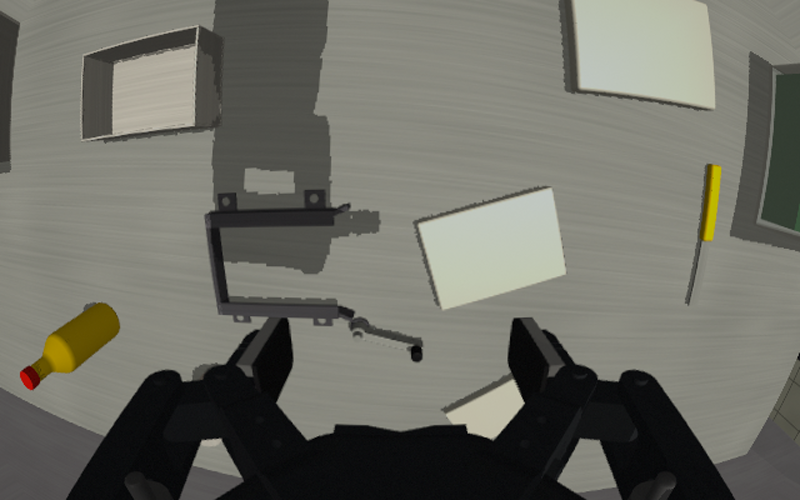

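The wrist view shows the rails at (275,260), the gate and its post at (416,352), and the board at (490,248). I'll enlarge it for precise corners.

Run:
```python
import cv2
a=cv2.imread("pics/w1.png")[140:300,155:460];cv2.imwrite("pics/w1d.png",cv2.convertScaleAbs(cv2.resize(a,None,fx=2.6,fy=2.6,interpolation=cv2.INTER_CUBIC),alpha=1.3,beta=10))
```

```text
(no output)
```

View pics/w1d.png

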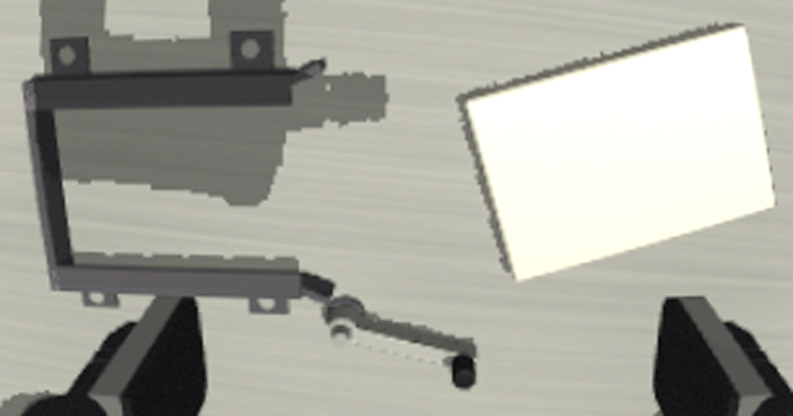

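Run:
```python
from fit import *
np.set_printoptions(precision=4,suppress=True)
e=np.load("est.npz");w=W("w1")
p=lambda a:np.array(a)/2.6+[155-.3,140-.3]
b,r=w.fit(p([(775,205),(517,281),(468,102),(743,27)]),bq,e["b"]);print(b,r)
q=np.array([[-47.5,65,25],[-63.5,65,25],[-63.5,-91,25],[47.5,65,25],[63.5,65,25],[63.5,-91,25],[85,87,34]])/1e3
d,r=w.fit(p([(292,104),(292,70),(26,81),(298,270),(302,298),(53,290),(341,330)]),q,e["d"]);print(d,r)
c,s=np.cos(d[2]),np.sin(d[2]);v=b[:2]-d[:2];print("board in dock",c*v[0]+s*v[1],-s*v[0]+c*v[1],np.degrees(b[2]-d[2]))
# post: intersect
o=least_squares(lambda x:w.proj([x[0],x[1],.044])-p((463,357)),[.64,.06]);print("post",o.x,np.linalg.norm(o.x-D(d,.085,.087,0)[:2]))
print(e["b"],e["d"],e["po"])
np.savez("est2.npz",b=b,d=d,po=o.x)
```

```text
[0.5161 0.1437 0.382 ] [[ 1.0496  0.7204]
 [-0.4112  1.3761]
 [-1.725  -0.2743]
 [ 1.2977 -1.5513]]
[ 0.5559 -0.1002  0.0976] [[-0.0375 -0.5253]
 [-0.5174  0.9096]
 [-1.4192 -0.2805]
 [ 1.201   0.2042]
 [ 0.3421 -0.6227]
 [-0.1741 -0.638 ]
 [ 0.2999  3.088 ]]
board in dock -0.015837235205424263 0.2465936933632196 16.294475806824064
post [0.6317 0.0626] 0.0679611133279886
[0.5122 0.1397 0.3741] [ 0.5513 -0.1053  0.0964] [0.6417 0.0627 0.044 ]
```

Run:
```python
from fit import *
np.set_printoptions(precision=4,suppress=True)
a,b=np.load("est.npz"),np.load("est2.npz");d=(a["d"]+b["d"])/2
np.savez("est3.npz",d=d)
q=Q(d[2]);y=.262
movep(D(d,-.118,y,.10),q)
move_straight(D(d,-.118,y,.035),feed=.1)
g=move_straight(D(d,-.118,y,-.004),feed=.03,guard=6);z=read_state()["ee_pos"][2];print("touch",g,z)
z=max(z,-.004)+.005;move_straight(D(d,-.118,y,z),feed=.05)
g=move_straight(D(d,-.066,y,z),feed=.05,guard=30);s=read_state();print(g,s["ee_pos"],s["wrist_force"],s["time_s"])
move_straight(D(d,-.085,y,z),feed=.08);move_straight(D(d,-.085,y,.15),feed=.2)
movep([.48,.03,.27],q);wsnap("w2")
im=cv2.imread("pics/w2.png")[120:300,155:460];cv2.imwrite("pics/w2d.png",cv2.convertScaleAbs(cv2.resize(im,None,fx=2.6,fy=2.6,interpolation=cv2.INTER_CUBIC),alpha=1.1))
print(read_state()["time_s"],z)
```

```text
touch False -0.003849216136161897
False [0.4622 0.1516 0.0011] [-0.0462  0.2622 -0.7995] 7.1667
9.2167 0.0011507838638381033
```

View pics/w2d.png

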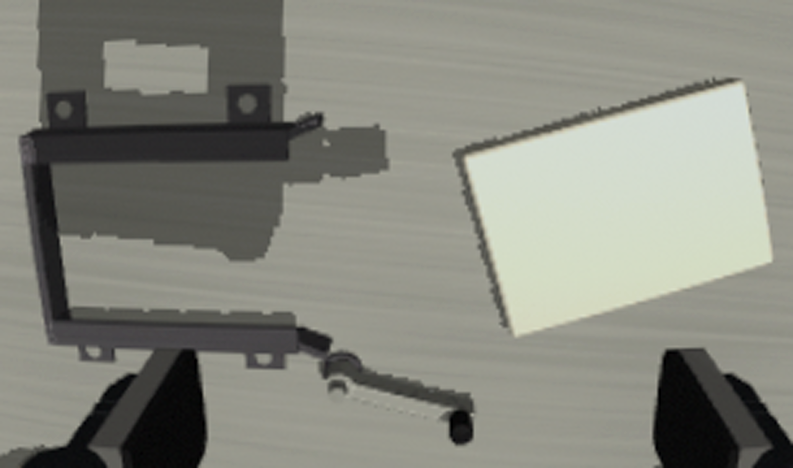

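No contact: the board has not moved (corners (465,104), (742,28), (772,210), (515,284)), so the open fingertips sit higher than I assumed. I'll find their height with a deeper guarded descent.

Run:
```python
from fit import *
np.set_printoptions(precision=4,suppress=True)
d=np.load("est3.npz")["d"];q=Q(d[2]);y=.262
movep(D(d,-.118,y,.06),q)
move_straight(D(d,-.118,y,.0),feed=.1)
g=move_straight(D(d,-.118,y,-.03),feed=.02,guard=8);s=read_state();print("touch",g,s["ee_pos"],s["wrist_force"])
f=cam("side");cv2.imwrite("pics/s1.png",cv2.resize(f["frame"][130:300,220:440],None,fx=3,fy=3,interpolation=cv2.INTER_CUBIC))
```

```text
touch False [ 0.4108  0.1466 -0.0299] [ 0.0665  0.0008 -0.427 ]
```

View pics/s1.png

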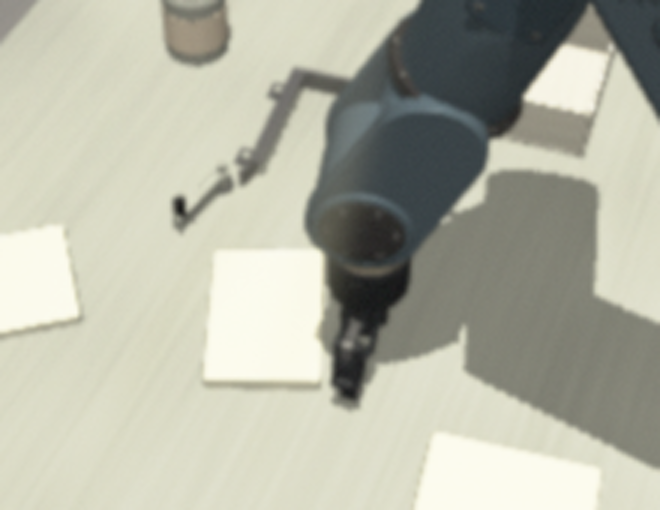

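Run:
```python
from fit import *
np.set_printoptions(precision=4,suppress=True)
d=np.load("est3.npz")["d"];q=Q(d[2]);y=.262
f=cam("side");print("tip ray @z=0",pix2w(f,335.7,264.3,0),"@.02",pix2w(f,335.7,264.3,.02))
move_straight(D(d,-.118,y,.03),feed=.15);close_gripper(20)
g=move_straight(D(d,-.118,y,-.045),feed=.03,guard=8);s=read_state();print("touch",g,s["ee_pos"],s["wrist_force"],s["width"],s["time_s"])
wsnap("w3");cv2.imwrite("pics/w3d.png",cv2.resize(cv2.imread("pics/w3.png"),None,fx=1.2,fy=1.2))
```

```text
tip ray @z=0 [0.4053 0.1996 0.    ] @.02 [0.4005 0.2126 0.02  ]
touch True [ 0.4107  0.1466 -0.018 ] [-1.6855 -1.4238  9.5375] -5.406668185496778e-05 15.55
```

View pics/w3d.png

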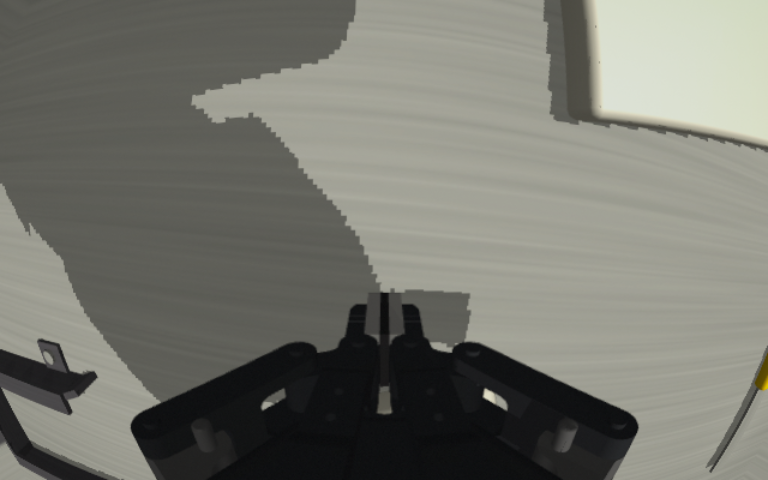

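Run:
```python
from fit import *
np.set_printoptions(precision=4,suppress=True)
w=W("w3");d=np.load("est3.npz")["d"]
for z in(0,.011,-.018):
    o=least_squares(lambda x:w.proj([x[0],x[1],z])-np.array([320,243]),[.41,.15]).x
    v=o-np.load("pics/w3.npz")["p"][:2];c,s=np.cos(d[2]),np.sin(d[2]);print(z,o,"tool x",c*v[0]+s*v[1],"tool z",-s*v[0]+c*v[1])
print(w.e)
a=np.load("pics/w3.npz");print(R.from_quat(a["q"]).as_matrix(),a["p"])
# joint-based reading for consistency
print(read_state()["joints"],inverse_kinematics(a["p"],a["q"]))
```

```text
0 [0.4028 0.1459] tool x -0.007991388077985757 tool z 0.00012414719174568033
0.011 [0.3979 0.1454] tool x -0.012874279882803694 tool z 0.00011705508728914902
-0.018 [0.4107 0.1467] tool x -1.2014882836244465e-06 tool z 0.00013575245358356705
[0.3396 0.1397 0.143 ]
[[ 0.9953 -0.0003 -0.0969]
 [ 0.0969 -0.0001  0.9953]
 [-0.0004 -1.     -0.0001]] [ 0.4107  0.1466 -0.018 ]
[ 0.2359  0.5673  2.0801 -0.      0.4944 -1.4319] [ 0.2359  0.5673  2.08   -0.      0.4946 -1.4319]
```

Shut tips touch the bench at TCP z = -0.018, so the fingers are about 29 mm shorter than stated, while the sideways position agrees. I'll repeat the squaring push at the corrected height, touching off with the fingers open first.

Run:
```python
from fit import *
np.set_printoptions(precision=4,suppress=True)
d=np.load("est3.npz")["d"];q=Q(d[2]);y=.262
move_straight(D(d,-.118,y,.02),feed=.15);ungrasp()
move_straight(D(d,-.118,y,-.022),feed=.15)
g=move_straight(D(d,-.118,y,-.045),feed=.02,guard=6);z=read_state()["ee_pos"][2];print("touch",g,z)
assert g
z+=.007;move_straight(D(d,-.118,y,z),feed=.05)
g=move_straight(D(d,-.066,y,z),feed=.05,guard=30);s=read_state();print(g,s["ee_pos"],s["wrist_force"],s["time_s"])
move_straight(D(d,-.085,y,z),feed=.08);move_straight(D(d,-.085,y,.10),feed=.25)
movep([.48,.03,.27],q);wsnap("w4")
im=cv2.imread("pics/w4.png")[120:300,155:460];cv2.imwrite("pics/w4d.png",cv2.convertScaleAbs(cv2.resize(im,None,fx=2.6,fy=2.6,interpolation=cv2.INTER_CUBIC),alpha=1.1))
print(read_state()["time_s"],z)
```

```text
touch True -0.031163548769689853
False [ 0.4625  0.1516 -0.0241] [-0.794   0.379  -0.0168] 19.325
21.2583 -0.024163548769689853
```

View pics/w4d.png

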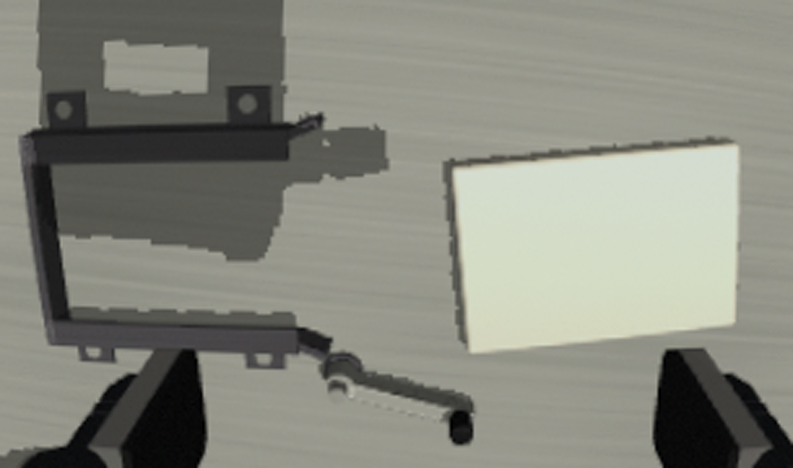

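The board is nearly square now, with corners at (453,167), (739,143), (736,325) and (470,353). I'll compute its pose in the dock frame.

```bash
cat >> fit.py <<'E'
qd=np.array([[-47.5,65,25],[-63.5,65,25],[-63.5,-91,25],[47.5,65,25],[63.5,65,25],[63.5,-91,25]])/1e3
def rel(b,d):
    c,s=np.cos(d[2]),np.sin(d[2]);v=b[:2]-d[:2];return c*v[0]+s*v[1],-s*v[0]+c*v[1],np.degrees(b[2]-d[2])
E
python3 - <<'E'
from fit import *
np.set_printoptions(precision=4,suppress=True)
w=W("w4");e=np.load("est2.npz");d3=np.load("est3.npz")["d"]
p=lambda a:np.array(a)/2.6+[155-.3,120-.3]
b,r=w.fit(p([(736,325),(470,353),(453,167),(739,143)]),bq,e["b"]);print(b,r)
d,r=w.fit(p([(289,161),(289,128),(24,136),(296,324),(300,352),(50,345)]),qd,e["d"]);print(d,r)
print("rel",rel(b,d),"rel d3",rel(b,d3))
E
```

```text
[0.5392 0.1334 0.1911] [[ 0.5216  0.2717]
 [-0.7116  0.8857]
 [-0.5273 -0.3224]
 [ 1.136  -0.4148]]
[ 0.5564 -0.0999  0.0974] [[ 0.2227 -0.8474]
 [-0.2425  0.1673]
 [-1.7277 -0.1677]
 [ 1.014   1.1777]
 [ 0.148   0.3634]
 [-0.1435 -0.3533]]
rel (np.float64(0.00560177998592026), np.float64(0.23390542932433078), np.float64(5.368279512714758)) rel d3 (np.float64(0.008611259132248963), np.float64(0.23649923493337988), np.float64(5.389065788343946))
```

Run:
```python
from fit import *
np.set_printoptions(precision=4,suppress=True)
d=np.load("est3.npz")["d"];d[0]+=.0008;np.savez("est3.npz",d=d);q=Q(d[2]);y=.242;z=-.024
movep(D(d,.100,y,.08),q)
move_straight(D(d,.100,y,z),feed=.12,guard=15)
g=move_straight(D(d,.066,y,z),feed=.05,guard=30);s=read_state();print(g,s["ee_pos"],s["wrist_force"],s["time_s"])
move_straight(D(d,.09,y,z),feed=.12);move_straight(D(d,.09,y,.06),feed=.25)
q=Q(d[2]-np.pi/2)
movep(D(d,0,.352,.06),q);move_straight(D(d,0,.352,z),feed=.15,guard=15)
g=move_straight(D(d,0,.235,z),feed=.06,guard=25);s=read_state();print(g,s["ee_pos"],s["wrist_force"],s["time_s"])
move_straight(D(d,0,.25,z),feed=.12);move_straight(D(d,0,.25,.14),feed=.25)
move_straight(D(d,0,.17,.27),feed=.25)
wsnap("w5")
im=cv2.imread("pics/w5.png");cv2.imwrite("pics/w5d.png",cv2.convertScaleAbs(cv2.resize(im,(800,500),interpolation=cv2.INTER_CUBIC),alpha=1.1))
print(read_state()["time_s"])
```

```text
False [ 0.5967  0.1445 -0.024 ] [ 0.0217 -0.0497 -0.0825] 24.1583
False [ 0.5314  0.131  -0.0241] [0.9608 1.8769 1.2083] 29.3583
31.25
```

View pics/w5d.png

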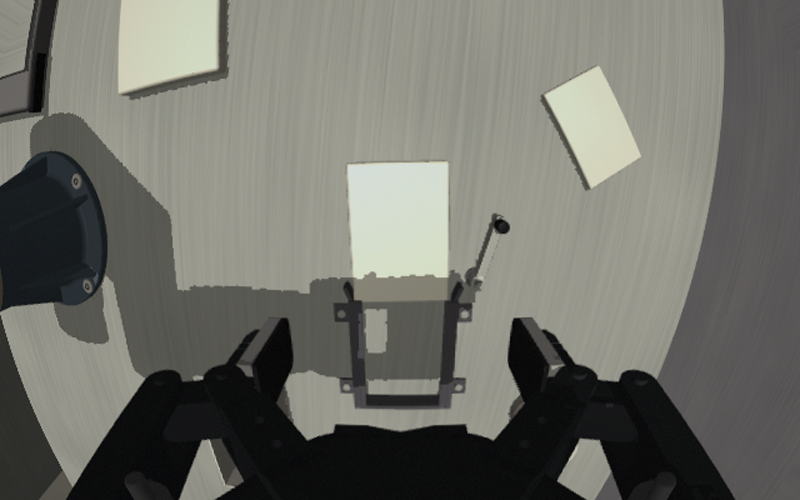

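The board is square and its nose is between the flares (board 348..448 px, flares at 346 and 460). Next is the push home with shut fingers.

Run:
```python
from fit import *
np.set_printoptions(precision=4,suppress=True)
d=np.load("est3.npz")["d"]
close_gripper(20)
move_straight(D(d,0,.255,.06),feed=.25);move_straight(D(d,0,.255,-.010),feed=.15,guard=15)
move_straight(D(d,0,.22,-.010),feed=.1,guard=30)
g=move_straight(D(d,0,.072,-.010),feed=.05,guard=25);s=read_state()
c=rel(np.r_[s["ee_pos"][:2],0],d);print(g,c,s["wrist_force"],s["time_s"])
```

```text
True (np.float64(0.000157100615107238), np.float64(0.08738774749422255), np.float64(-5.558528696305438)) [1.4928 7.1447 4.4773] 36.525
```

Run:
```python
from fit import *
np.set_printoptions(precision=4,suppress=True)
d=np.load("est3.npz")["d"]
g=move_straight(D(d,0,.078,-.010),feed=.02,guard=35);s=read_state()
print(g,rel(np.r_[s["ee_pos"][:2],0],d),s["wrist_force"],s["time_s"])
move_straight(D(d,0,.11,-.010),feed=.15);move_straight(D(d,0,.11,.08),feed=.25)
H=D(d,.085,.087,0)[:2]
ths=[]
for n in("est.npz","est2.npz"):
    e=np.load(n);v=e["po"][:2]-D(e["d"],.085,.087,0)[:2];ths.append(np.arctan2(v[1],v[0])-e["d"][2])
print(ths);th0=np.mean(ths)
def P(th,s,z=.012):
    a=th+d[2];u=np.array([np.cos(a),np.sin(a)]);t=np.array([-u[1],u[0]])
    return np.r_[H+.072*u-s*t,z],Q(a+np.pi/2-2*np.pi)
for th in np.linspace(th0,np.pi,5):print(inverse_kinematics(*P(th,.018)))
f=cam("top");print(f["frame"].shape);cv2.imwrite("pics/t2.png",f["frame"])
```

```text
True (np.float64(0.00015492699552938603), np.float64(0.0875001348970201), np.float64(-5.558528696305438)) [0.8124 6.6501 4.3901] 36.825
[np.float64(1.28310962114018), np.float64(1.4773187522549185)]
[ 0.0237  0.7832  1.4746 -0.      0.8838  1.6881]
[ 0.0311  0.738   1.5696 -0.      0.834   1.2551]
[ 0.0154  0.6948  1.6606 -0.      0.7862  0.7991]
[-0.0233  0.6618  1.7304 -0.      0.7494  0.32  ]
[-0.0782  0.6455  1.7649 -0.      0.7312 -0.1752]
(400, 640, 3)
```

Run:
```python
from fit import *
np.set_printoptions(precision=4,suppress=True)
d=np.load("est3.npz")["d"];d[1]+=.001
H=D(d,.085,.087,0)[:2]
def P(th,s,z=.012):
    a=th+d[2];u=np.array([np.cos(a),np.sin(a)]);t=np.array([-u[1],u[0]])
    return np.r_[H+.072*u-s*t,z],Q(a+np.pi/2-2*np.pi)
th0=1.3
movep(*P(th0,.05,.09));print(move_straight(P(th0,.05)[0],feed=.15,guard=10))
move_straight(P(th0,.024)[0],feed=.1,guard=15)
for th in np.linspace(th0,np.pi,13)[1:]:
    p,q=P(th,.019);g=move_straight(p,q,feed=.08,guard=20);s=read_state();print(round(th,2),g,s["wrist_force"],s["ee_pos"]-p)
    if g:break
p,q=P(np.pi,.010);g=move_straight(p,q,feed=.03,guard=15);s=read_state();print(g,rel(np.r_[s["ee_pos"][:2],0],d),s["wrist_force"],s["time_s"])
move_straight(P(np.pi,.035)[0],feed=.1);move_straight(P(np.pi,.035,.10)[0],feed=.25)
move_straight(D(d,0,.20,.24),Q(d[2]-np.pi/2),feed=.25);wsnap("w6")
im=cv2.imread("pics/w6.png")[180:340,220:440];cv2.imwrite("pics/w6d.png",cv2.convertScaleAbs(cv2.resize(im,None,fx=3.5,fy=3.5,interpolation=cv2.INTER_CUBIC),alpha=1.2,beta=10))
print(read_state()["time_s"])
```

```text
False
1.45 False [ 0.4489 -0.6769 -0.4178] [ 0.0008 -0.0001  0.0005]
1.61 False [-0.3798 -0.0032 -0.9195] [ 0.0006 -0.0001  0.0002]
1.76 False [ 0.1281  0.4077 -0.2354] [ 0.0006 -0.0001  0.0001]
1.91 False [ 0.2134  0.3759 -0.4456] [ 0.0006 -0.0001  0.0001]
2.07 False [0.5275 0.05   0.2107] [ 0.0006 -0.      0.0001]
2.22 False [ 0.1285 -0.0508  0.8345] [0.0006 0.     0.0001]
2.37 False [-0.1466  0.0758 -0.3671] [0.0006 0.0001 0.0001]
2.53 False [ 0.2137 -0.3112  1.3011] [0.0005 0.0001 0.0001]
2.68 False [0.6184 0.194  0.2081] [0.0005 0.0002 0.0001]
2.83 False [ 1.1936 -0.4809  0.7362] [0.0004 0.0002 0.0001]
2.99 False [ 0.593   0.0536 -0.1441] [0.0004 0.0003 0.0001]
3.14 False [0.114  0.2614 0.0417] [0.0003 0.0003 0.    ]
True (np.float64(0.013187060511634081), np.float64(0.10500914564864378), np.float64(-5.558528696305438)) [0.7098 8.7557 3.3588] 44.3417
46.0167
```

View pics/w6d.png

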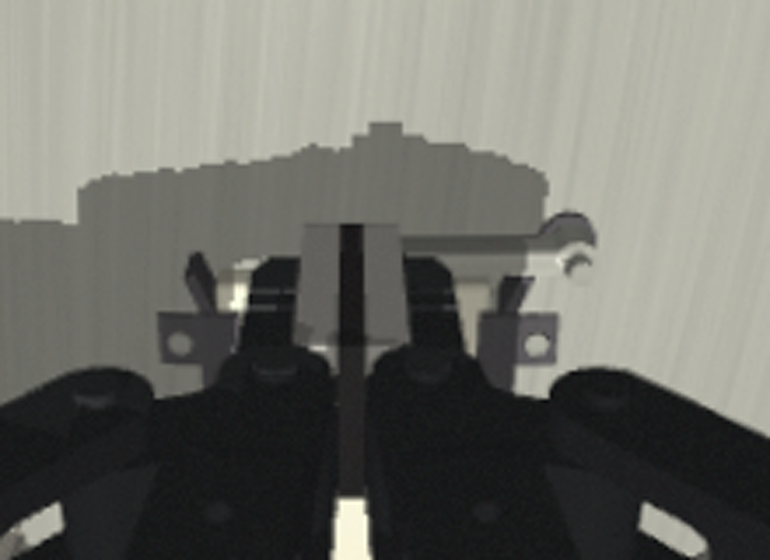

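The gate bar runs from the hinge at (572,240) straight across the mouth, but the fingers hide its end. I'll clear the arm and take a last look from the top.

Run:
```python
from fit import *
np.set_printoptions(precision=4,suppress=True)
d=np.load("est.npz")["d"]
p=read_state()["ee_pos"];p[2]=.30;move_straight(p,feed=.2)
j=read_state()["joints"].copy();j[0]=-1.4;goto_joints(j)
f=cam("top");s=cam("side");A=f["frame"][135:225,270:400];B=s["frame"][130:230,250:380]
A=cv2.resize(A,(780,540),interpolation=cv2.INTER_CUBIC)
for x,y,z in[(.085,.087,.034),(.013,.087,.044),(-.0475,.075,.018),(.0475,.075,.018)]:
    u,v=w2pix(f,D(d,x,y,z));print("top crop expected",(u-270+.4)*6,(v-135+.4)*6)
cv2.imwrite("pics/end.png",A);cv2.imwrite("pics/ends.png",cv2.resize(B,None,fx=4,fy=4))
C=cv2.resize(B,(390,300),interpolation=cv2.INTER_CUBIC);A=cv2.resize(A,(420,291));o=np.zeros((591,420,3),np.uint8);o[:291]=A;o[291:,:390]=C
cv2.imwrite("pics/endb.png",cv2.resize(f["frame"][150:210,320:400],(800,600),interpolation=cv2.INTER_CUBIC))
print(read_state()["time_s"])
```

```text
top crop expected 363.5325455257438 134.26366440069245
top crop expected 378.49857644491124 251.3456236472012
top crop expected 411.0583884380197 359.4940136317203
top crop expected 391.35481525101073 200.40960738351396
49.175
```

View pics/end.png

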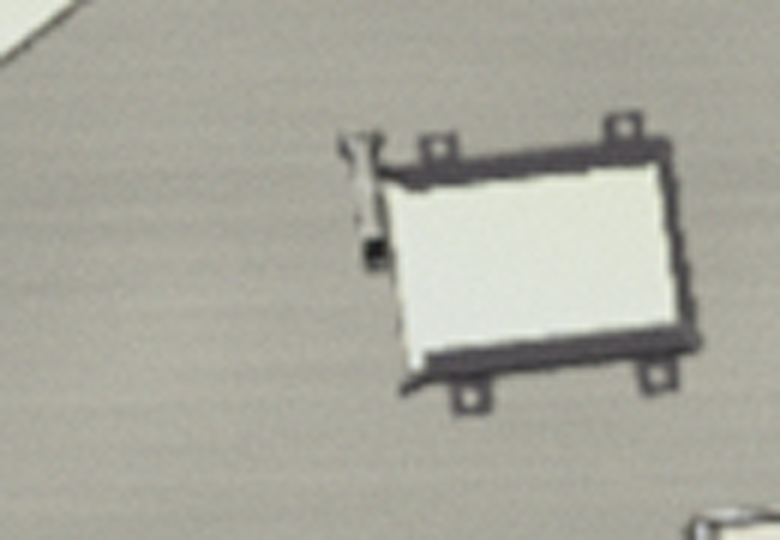

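The board is under both lips and against the back stop. Its tail runs from about (390,190) to (408,370), where (391,200) and (411,359) were expected. The gate post is at (375,250) against an expected (378,251), so the gate is shut. Handing in.

```bash
python3 -c "
from station import *
hand_in();print(read_state()['time_s'])"
```

```text
the job is handed in; nothing more can be done
the job is handed in; nothing more can be done
```

The middle-sized board is home against the back stop, the gate is shut across the mouth, and the job is handed in at about 49 s of robot time. I squared the board with two side pushes, started it into the mouth with open fingers, and pushed it home with shut fingers. I then swung the gate closed by its post.

**Last checks**
- **Board:** a firm stop, repeated at the same place. It put the tail 1.5 mm short of the calculated home line, which is within the calibration error. In the final top view the tail edge lies within about 2–3 mm of where it should be when home.
- **Gate:** it stopped firmly at the calculated shut position. The post appears within about 1 mm of where it should be when shut.
- **Robot:** the arm was moved clear and was touching nothing at hand-in. I did not re-measure the bottle, can, pan and knife; none of the planned moves went near them.

**What disagreed**
- **Finger length:** the fingertips turned out about 29 mm shorter than stated. My first push passed over the board without touching it, and I corrected this by touching off on the bench.
- **Cameras:** the top and wrist cameras differed by about 5 mm in absolute position, so I used their mean and relied on contact.

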